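# Set the disc gauge by its thumbwheel

## Task

Set the longer of the two bench gauges for the next batch of discs: with a fingertip on the small exposed rim of its recessed thumbwheel, roll the wheel until the brass pointer under the window stands level with the steel saddle clamped on that gauge's edge. Leave the shorter gauge as it is set.

Things in the scene. Friction and masses are not known exactly. Their poses are not given: they have to be found in the camera images.
- long_rim (a point): Top of the longer gauge's thumbwheel rim at rest, 58 mm above the bench. Knurled steel wheel, 50 mm in diameter, 18 mm wide, axle along y; only its top 10 mm (40 mm along x) stands out of the flat cover. Axes: x along the gauge (rolling direction), z up. Sprung: sinks from 6 N, bottoms 6 mm down at 13 N. Pressed 3 to 4 mm and dragged along x it rolls by friction, some 20 mm a stroke, and stays.
- long_pointer_mid (a point): Top middle of the brass pointer, 8 mm along x by 28 mm across, under the clear window in the cover of the longer gauge, on a track 46 mm to -y of the wheel. Geared to the wheel: goes the same way as the fingertip on the rim, 2 mm per mm of rim (50 mm/rad); stops 84 mm to -x and 58 mm to +x of the gauge's middle. Starts 35 to 80 mm to -x of the saddle. Cannot be touched directly.
- saddle: Steel saddle, 20 x 20 mm, 8 mm above the cover, fixed on the -y edge of the longer gauge (a fixed grey box, 220 x 110 x 48 mm high, wheel slot 26 mm to +y of its centre), 25 mm to -y of the pointer's track. Origin: middle of its length, at cover height; axes parallel to the gauge's. Marks where the pointer must stand; its place along the edge varies.
- short_wheel (a joint): Angle (rad, 0 at the start) of the wheel in the shorter gauge: a fixed grey box 150 x 110 x 48 mm high with the same wheel and pointer but no saddle. A bystander to be left as set. The gauges lie side by side, 280 mm or more apart between centres; either may be on the left.

How it is judged:
By the outcome, as a careful person would: the job done as asked, in the order asked, and still so for the second after the job is handed in, with the robot touching nothing.
It also fails if it takes over 40 s, if anything falls off the work surface, if the arm or the gripper's body presses on something with over 40 N, if the wrist force passes 120 N, or if a joint passes its speed limit or range.

## Robot

A 6-joint arm with a two-finger parallel gripper is mounted at the origin on the work surface. World frame = base frame: x ahead of the robot, y to its left, z up, the work surface at z = 0. Lengths are in m, angles in rad, forces in N, time in s.
With the tool pointing down it reaches from about 0.3 to 0.825 m from the base axis. Payload 5.4 kg.
Tool frame: the origin (TCP) lies at the very end of the fingers, on their centre line; the grasp point (between the pads) lies 19 mm behind it (env.grasp_offset is the z of the grasp point in the tool frame, in m); z points along the fingers, y is the line along which they close (so a half turn about z gives the same grasp; the last joint's range is limited). The gripper opens to 92 mm and grips with 3 to 60 N. Pads are 20 mm wide; open, the fingers measure 128 mm over their backs; the gripper's body (75 mm by 189 mm) begins 69 mm behind the grasp point.
Start: joints at [1.095, 0.158, 1.597, -0, 1.386, -0.21], TCP at [0.151, 0.555, 0.215] pointing down, gripper open.
Joint ranges: [-2.91, 2.91], [-0.94, 2.29], [0.18, 2.7], [-1.29, 4.43], [0.17, 2.64], [-3, 3]. Speed limits (rad/s): [2.57, 2.57, 3.14, 3.14, 3.14, 3.14].

## Interface

Orientations are given as a unit quaternion [w, x, y, z].
In Python, from rig import env gives the robot as it stands.
- The arm moves only by the tool shift_gripper, called after "Emit:" in YAML: its name, and indented under it one key for each argument. Schema: {"type":"object","properties":{"steps":{"type":"string"},"only":{"type":"string"},"quiet":{"type":"boolean"},"lines":{"type":"string"}},"required":["steps"],"additionalProperties":false}. steps is a string of 1 to 5 rows, parted by semicolons, with the numbers parted by spaces; each row has 7 numbers: a rotation vector rx, ry, rz in parts of the range, where 1.0 means 4 rad, then dx, dy, dz in fractions of the full range, 1 being 0.4 m, then the opening from 0.0 (shut) to 1.0 (fully open); each row shifts and turns the commanded pose from where the row before left it, along the tool's axes as they then stand; what a row does not reach is not made up. A row lasts 1/12 s, in which the tool goes at most 0.0417 m and 0.125 rad, less where a joint would pass 70% of its speed; a pose out of reach is approached as far as the arm can. The fingers move at their own pace and stop on an object; the grip force is fixed at half the most. Time passes only in rows, so rows that do not move let the fingers close. The tool returns the time, the measured TCP pose, the force, the opening and the grip force at its end. only (a regular expression) keeps the lines of the reply that match it, lines (a string "A,B") keeps lines A to B, and quiet returns only ok. Shift and turn numbers lie between -1 and 1, and a call with a number outside is refused. Input that does not fit is refused with a message, and nothing moves.
- env.get_state(): the state, without advancing time (a new reading comes with each control period).
- env.snapshot(name): name is "scene" or "top" or "wrist"; returns a dict with "image" (480x640x3 uint8, red, green, blue), "fx", "fy", "cx", "cy" (pixels), "distortion" ([k1, k2, p1, p2, k3] as OpenCV has them; the pictures are not rectified), "origin" and "rotation" of the camera in the world. Camera axes: x right, y up, looking along -z (the intrinsics and any distortion apply to the point x, -y, -z); pixel columns grow to the right and rows downward; lengths in m; the calibration is good to about 2 mm. A picture is of the moment at which its call begins. There is no depth.
- env.finish_job(): hands the job in; it is judged then, once.
The state is a dict: "clock": time; "qpos": joint angles; "qd": joint speeds; "tau": joint torques, N m; "tool_pos": TCP position; "eef_rot": TCP orientation; "ft_force": force on the tool from outside, world axes, zero at the start; "wrist_torque": the same for the moment, N m; "width": opening from 0.0 (shut) to 1.0 (fully open); "grip_force": force on a finger pad.
Only numpy, scipy, OpenCV 4.12 (cv2) and the standard library are available. Lean on these libraries where they do the work, as an engineer would, in place of code of your own. Each camera call takes 0.05 s, during which the arm holds its last target. There are 200 camera calls.

## Working session

There is one attempt and no reset: what is moved stays moved. The work goes in short steps, Python scripts to look and compute and a tool call to move; the robot and the scene stay as the last step left them, time stands still between calls to the robot, and variables do not carry over. Pictures are saved under pics/ and viewed, at most 10 in all, crops included, and the job is handed in when it is done.

```bash
ls; mkdir -p pics; python3 - <<'E'
from rig import env
import cv2,numpy as np
for n in ["top","scene"]:
    s=env.snapshot(n); cv2.imwrite(f"pics/{n}0.png",s["image"][:,:,::-1])
    print(n,s["fx"],s["fy"],s["cx"],s["cy"],s["distortion"],s["origin"],np.round(s["rotation"],3).tolist())
st=env.get_state(); print(st)
E
```

```text
pics
rig.py
top 579.0408599632478 579.0408599632478 322.16490212832946 237.87478846288403 [-0.03720646  0.          0.          0.          0.        ] [ 0.4118473  -0.00188502  0.9719633 ] [-0.695, -0.046, 0.061, 0.715]
scene 483.4270515832583 483.4270515832583 326.5105403743715 236.90186462808535 [-0.0185769  0.         0.         0.         0.       ] [ 1.14386939 -0.11100927  0.49421482] [0.667, 0.362, 0.306, 0.575]
{'clock': 0.1, 'qpos': array([ 1.09487633e+00,  1.58987569e-01,  1.59806951e+00, -2.94357869e-05,
        1.38621423e+00, -2.10119734e-01]), 'qd': array([-0.00124925, -0.00227214, -0.00259954, -0.00232716,  0.00088014,
       -0.00167015]), 'tau': array([ 6.13629868e-05, -3.86502028e+01, -3.22960281e+01,  7.03079137e-02,
        3.39375960e-02, -8.96649112e-05]), 'tool_pos': array([0.15082134, 0.55428994, 0.21373495]), 'eef_rot': array([-2.68670967e-04,  1.32506516e-01,  9.91181779e-01, -7.95298224e-04]), 'ft_force': array([-0.08191997, -0.0889371 ,  0.52607482]), 'wrist_torque': array([-0.01164648,  0.02088019,  0.00446655]), 'grip_force': 0.0, 'width': 0.9948151385148011}
```

View pics/top0.png

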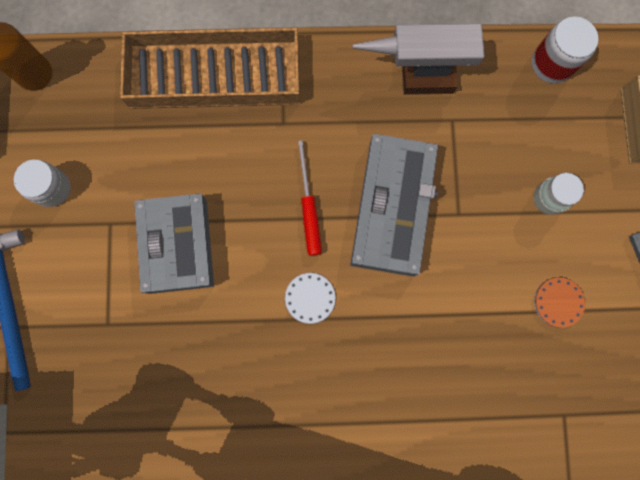

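The top view shows the short gauge at about (174,243). The long gauge is at about (395,205), with its wheel at (380,200), pointer at (404,223) and saddle at (427,190).

```bash
cat > h.py <<'E'
from rig import env
import cv2,numpy as np
from scipy.spatial.transform import Rotation as R
def Rm(q): q=np.array(q); return q if q.shape==(3,3) else R.from_quat(q[[1,2,3,0]]).as_matrix()
def ray(s,px,z):
    K=np.array([[s["fx"],0,s["cx"]],[0,s["fy"],s["cy"]],[0,0,1]])
    p=cv2.undistortPoints(np.array(px,float).reshape(-1,1,2),K,np.array(s["distortion"])).reshape(-1,2)
    d=np.c_[p[:,0],-p[:,1],-np.ones(len(p))]@Rm(s["rotation"]).T
    o=np.array(s["origin"]); return o+d*((z-o[2])/d[:,2])[:,None]
E
python3 - <<'E'
from h import *
s=env.snapshot("top"); im=s["image"]
c=im[125:285,340:450]; cv2.imwrite("pics/crop1.png",cv2.resize(c[:,:,::-1],None,fx=3.7,fy=3.7,interpolation=cv2.INTER_CUBIC))
hsv=cv2.cvtColor(im,cv2.COLOR_RGB2HSV)
m=((hsv[...,1]<70)).astype(np.uint8); m[:,:340]=0;m[:,450:]=0;m[:125]=0;m[285:]=0
m=cv2.morphologyEx(m,cv2.MORPH_OPEN,np.ones((9,9)))
cs=max(cv2.findContours(m,0,1)[0],key=cv2.contourArea)
bx=cv2.boxPoints(cv2.minAreaRect(cs)); print(bx); print(ray(s,bx,.048).round(4))
# brass
b=(hsv[...,0]>12)&(hsv[...,0]<30)&(hsv[...,1]>90); b=b.astype(np.uint8); 
reg=np.zeros_like(b); reg[205:240,392:418]=1; ys,xs=np.nonzero(b&reg); print("brass",len(xs),xs.mean(),ys.mean(),ray(s,[[xs.mean(),ys.mean()]],.045))
E
```

```text
[[349.75357 265.2282 ]
 [371.49826 132.78331]
 [443.43967 144.59457]
 [421.69498 277.0395 ]]
[[ 0.507  -0.0654  0.048 ]
 [ 0.7273 -0.11    0.048 ]
 [ 0.7042 -0.2292  0.048 ]
 [ 0.4846 -0.1803  0.048 ]]
brass 70 404.4142857142857 222.8 [[ 0.57421482 -0.15748138  0.045     ]]
```

View pics/crop1.png

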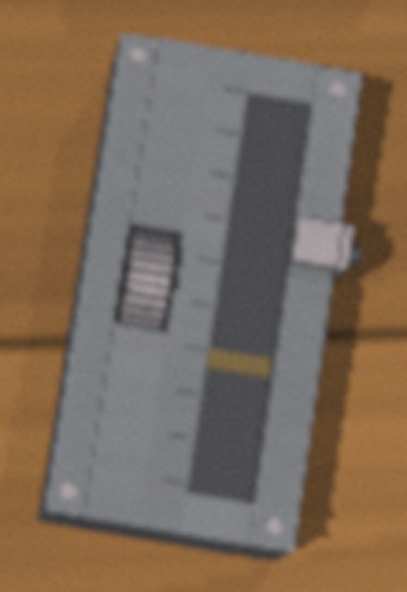

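View pics/scene0.png

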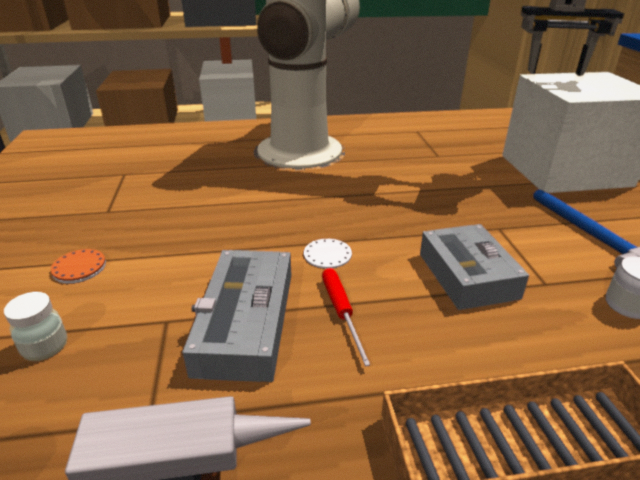

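The crop gives cover corners at about (120,37), (360,72), (295,550) and (42,520). The saddle top is at about (312,241) and the pointer at (239,362). The scene view shows a clear path to the long gauge.

```bash
cat > meas.py <<'E'
from h import *
s=env.snapshot("top"); im=s["image"]
C=np.array([[120,37],[360,72],[295,548],[42,519]])/3.7+[339.6,124.6]
P=ray(s,C,.048); ctr=P.mean(0)
ex=((P[0]-P[3])+(P[1]-P[2]))[:2]; yaw=np.arctan2(ex[1],ex[0])
print("ctr",ctr,"yaw",np.degrees(yaw),"sizes",[np.linalg.norm(P[i]-P[i-1]).round(4) for i in range(4)])
def loc(px,z): 
    d=(ray(s,[np.array(px)/3.7+[339.6,124.6]],z)[0]-ctr)[:2]; c,n=np.cos(yaw),np.sin(yaw)
    return np.array([c*d[0]+n*d[1],-n*d[0]+c*d[1]]).round(4)
print("wheel",loc((149,280),.058),"saddle",loc((318,242),.056),"ptr",loc((239,362),.045),"win",loc((278,98),.048),loc((222,497),.048))
c,n=np.cos(yaw),np.sin(yaw)
w=ctr[:2]+np.array([[c,-n],[n,c]])@[0,.026]; print("wheel world",w)
st=env.get_state(); Rt=Rm(st["eef_rot"]); print("tool delta",Rt.T@(np.r_[w,.1]-st["tool_pos"]), "gauge x in tool",Rt.T@[c,n,0],"ytool yaw",np.degrees(np.arctan2(Rt[1,1],Rt[0,1])))
E
python3 meas.py
```

```text
ctr [ 0.60717153 -0.14331457  0.048     ] yaw -11.153524832241018 sizes [np.float64(0.221), np.float64(0.1092), np.float64(0.2176), np.float64(0.1106)]
wheel [-0.0023  0.026 ] saddle [ 0.0277 -0.0452] ptr [-0.0291 -0.0198] win [ 0.0924 -0.0197] [-0.09   -0.0206]
wheel world [ 0.61220093 -0.11780565]
tool delta [-0.62175738 -0.52733717  0.11444014] gauge x in tool [-9.97471047e-01  7.10731931e-02 -3.33071799e-04] ytool yaw 74.7708424036551
```

The rows are not in the units I measure in: shifts go in shares of 0.4 m and turns go in shares of 4 rad. I convert before sending: -0.031 m / 0.4 = -0.0775, -0.0264 m / 0.4 = -0.066.

Emit:
shift_gripper:
  steps: "0 0 0 -0.0775 -0.066 0 0;0 0 0 -0.0775 -0.066 0 0;0 0 0 -0.0775 -0.066 0 0;0 0 0 -0.0775 -0.066 0 0;0 0 0 -0.0775 -0.066 0 0"

```text
clock: 0.62
tool_pos: [0.2664, 0.3851, 0.2144]
eef_rot: [0.0, 0.132, 0.991, -0.0]
ft_force: [0.9, -0.0, -0.1]
width: 0.662
grip_force: 0.0
```

Emit:
shift_gripper:
  steps: "0 0 0 -0.0775 -0.066 0 0;0 0 0 -0.0775 -0.066 0 0;0 0 0 -0.0775 -0.066 0 0;0 0 0 -0.0775 -0.066 0 0;0 0 0 -0.0775 -0.066 0 0"

```text
clock: 1.03
tool_pos: [0.3814, 0.2168, 0.2147]
eef_rot: [0.0, 0.132, 0.991, 0.0]
ft_force: [-0.1, -0.8, -0.1]
width: 0.3
grip_force: 0.0
```

Emit:
shift_gripper:
  steps: "0 0 0 -0.0775 -0.066 0 0;0 0 0 -0.0775 -0.066 0 0;0 0 0 -0.0775 -0.066 0 0;0 0 0 -0.0775 -0.066 0 0;0 0 0 -0.0775 -0.066 0 0"

```text
clock: 1.45
tool_pos: [0.4964, 0.0486, 0.2146]
eef_rot: [0.0, 0.133, 0.991, 0.0]
ft_force: [-0.0, 0.8, -0.3]
width: 0.005
grip_force: 0.0
```

Emit:
shift_gripper:
  steps: "0 0 0 -0.0775 -0.066 0 0;0 0 0 -0.0775 -0.066 0 0;0 0 0 -0.0775 -0.066 0 0;0 0 0 -0.0775 -0.066 0 0;0 0 -0.0178 0 0 0 0"

```text
clock: 1.87
tool_pos: [0.5898, -0.09, 0.2132]
eef_rot: [0.0, 0.1, 0.995, -0.001]
ft_force: [0.4, -0.2, 0.1]
width: 0.0
grip_force: 0.0
```

```bash
cat > where.py <<'E'
from h import *
st=env.get_state(); Rt=Rm(st["eef_rot"]); a=np.radians(-11.15)
d=np.array([.61220,-.11781,.058])-st["tool_pos"]; c,n=np.cos(a),np.sin(a)
print("to rim, tool axes",(Rt.T@d).round(4),"tip in gauge from wheel",np.round([-(c*d[0]+n*d[1]),n*d[0]-c*d[1],-d[2]],4),"gx in tool",(Rt.T@[c,n,0]).round(3),"F",st["ft_force"].round(1),"tilt",Rt[:,2].round(3),"t",st["clock"])
E
python3 where.py
```

```text
to rim, tool axes [-0.0274 -0.0225  0.1553] tip in gauge from wheel [-0.0274  0.023   0.1552] gx in tool [-1.     0.005  0.   ] F [ 0.4 -0.2  0.1] tilt [-0.    -0.002 -1.   ] t 1.8667
```

Scaled: 0.04 m / 0.4 = 0.1, 0.03 m / 0.4 = 0.075.

Emit:
shift_gripper:
  steps: "0 0 0 -0.0218 -0.028 0.075 0;0 0 0 -0.0218 -0.0283 0.075 0;0 0 0 0 0 0.1 0;0 0 0 0 0 0.075 0;0 0 0 0 0 0.035 0"

```text
clock: 2.28
tool_pos: [0.597, -0.1084, 0.0651]
eef_rot: [-0.004, 0.098, 0.995, 0.001]
ft_force: [-0.3, 0.7, -0.6]
width: 0.007
grip_force: 0.0
```

Emit:
shift_gripper:
  steps: "0 0 0 0 0 0.015 0;0 0 0 0 0 0.0088 0;0 0 0 0 0 0 0"

```text
clock: 2.53
tool_pos: [0.6006, -0.1094, 0.0614]
eef_rot: [0.0, 0.097, 0.995, -0.0]
ft_force: [0.6, -0.1, 0.1]
width: 0.007
grip_force: 0.0
```

```bash
python3 where.py
```

```text
to rim, tool axes [-0.013  -0.006   0.0034] tip in gauge from wheel [-0.013   0.006   0.0034] gx in tool [-1.  0.  0.] F [ 0.6 -0.1  0.1] tilt [ 0. -0. -1.] t 2.5333
```

Scaled: -0.006 m / 0.4 = -0.015, 0.0045 m / 0.4 = 0.0113.

Emit:
shift_gripper:
  steps: "0 0 0 -0.005 -0.015 0 0;0 0 0 0 0 0.0113 0;0 0 0 0 0 0.0063 0;0 0 0 0 0 0 0"

```text
clock: 2.87
tool_pos: [0.6027, -0.117, 0.0561]
eef_rot: [0.002, 0.097, 0.995, -0.001]
ft_force: [-0.6, -2.1, 9.2]
width: 0.005
grip_force: 4.0
```

```bash
python3 where.py
```

```text
to rim, tool axes [-0.0094  0.001  -0.0019] tip in gauge from wheel [-0.0094 -0.001  -0.0019] gx in tool [-1.     0.     0.004] F [-0.6 -2.1  9.2] tilt [ 0.004 -0.002 -1.   ] t 2.8667
```

Scaled: -0.005 m / 0.4 = -0.0125, -0.004 m / 0.4 = -0.01.

Emit:
shift_gripper:
  steps: "0 0 0 0 0 0.0025 0;0 0 0 -0.0125 0 0 0;0 0 0 -0.0125 0 0 0;0 0 0 -0.0125 0 0 0;0 0 0 -0.01 0 0 0"

```text
clock: 3.28
tool_pos: [0.6218, -0.1208, 0.056]
eef_rot: [0.002, 0.097, 0.995, -0.001]
ft_force: [-1.6, -1.9, 8.7]
width: 0.01
grip_force: 4.3
```

```bash
python3 where.py; python3 - <<'E'
from h import *
s=env.snapshot("top"); c=s["image"][125:285,340:450]; cv2.imwrite("pics/crop2.png",cv2.resize(c[:,:,::-1],None,fx=3.7,fy=3.7,interpolation=cv2.INTER_CUBIC))
E
```

```text
to rim, tool axes [ 0.01    0.0011 -0.0021] tip in gauge from wheel [ 0.01   -0.0011 -0.002 ] gx in tool [-1.     0.     0.005] F [-1.6 -1.9  8.7] tilt [ 0.004 -0.003 -1.   ] t 3.2833
```

View pics/crop2.png

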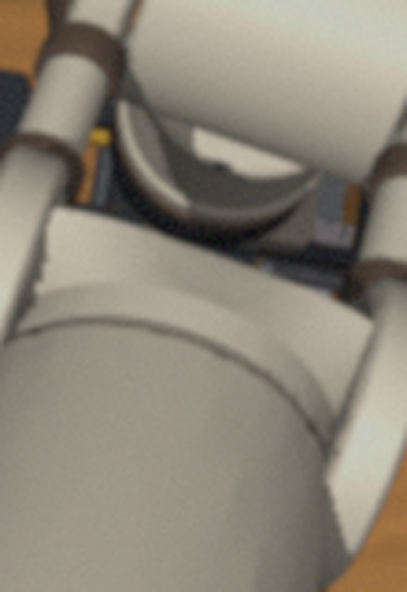

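The arm hides the gauge in the top camera, so I'll use the scene camera.

```bash
cat > sc.py <<'E'
from h import *
import sys
s=env.snapshot("scene"); im=s["image"]
cv2.imwrite(sys.argv[1],cv2.resize(im[240:390,180:310,::-1],None,fx=4,fy=4,interpolation=cv2.INTER_CUBIC))
hsv=cv2.cvtColor(im,cv2.COLOR_RGB2HSV)
ctr=np.array([.60717,-.14331]); a=np.radians(-11.15); c,n=np.cos(a),np.sin(a)
G=np.array([[c,n],[-n,c]])
ys,xs=np.mgrid[240:390,180:310]; P=(ray(s,np.c_[xs.ravel(),ys.ravel()],.046)[:,:2]-ctr)@G.T
H=hsv[240:390,180:310].reshape(-1,3).astype(int)
k=(abs(P[:,0])<.09)&(abs(P[:,1]+.02)<.012)&(H[:,0]>12)&(H[:,0]<32)&(H[:,1]>90)
print("brass n",k.sum(),"local",P[k].mean(0).round(4),"px",xs.ravel()[k].mean(),ys.ravel()[k].mean())
E
python3 sc.py pics/s2.png; python3 -c "
import cv2,numpy as np;im=cv2.imread('pics/scene0.png');cv2.imwrite('pics/s0.png',cv2.resize(im[240:390,180:310],None,fx=4,fy=4,interpolation=2))"
```

```text
brass n 103 local [ 0.0186 -0.02  ] px 227.46601941747574 303.8543689320388
```

View pics/s2.png

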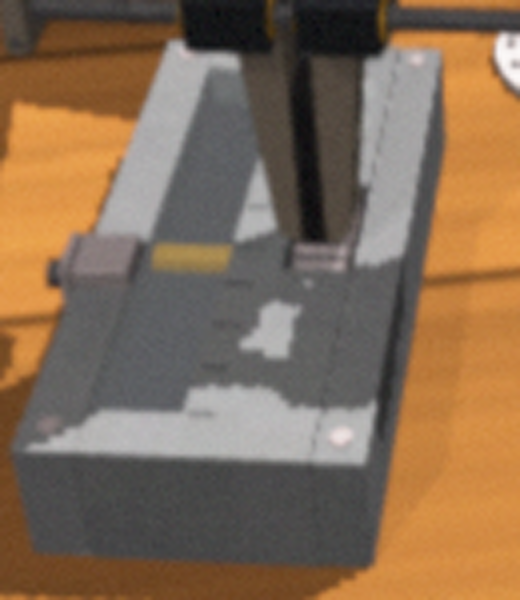

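The pointer at crop (192,257) is now nearly level with the saddle top at (105,257). I'll compare the two in this one view, allowing for their different heights.

```bash
python3 - <<'E'
from h import *
s=env.snapshot("scene"); im0=cv2.cvtColor(cv2.imread('pics/scene0.png'),cv2.COLOR_BGR2RGB)
ctr=np.array([.60717,-.14331]); a=np.radians(-11.15); c,n=np.cos(a),np.sin(a); G=np.array([[c,n],[-n,c]])
L=lambda px,z:((ray(s,px,z)[:,:2]-ctr)@G.T).round(4).tolist()
f=lambda *p:np.array(p)/4+[179.6,239.6]
hsv=cv2.cvtColor(im0,cv2.COLOR_RGB2HSV); ys,xs=np.mgrid[240:390,180:310]; P=(ray(s,np.c_[xs.ravel(),ys.ravel()],.046)[:,:2]-ctr)@G.T
H=hsv[240:390,180:310].reshape(-1,3).astype(int)
k=(abs(P[:,0])<.09)&(abs(P[:,1]+.02)<.012)&(H[:,0]>12)&(H[:,0]<32)&(H[:,1]>90); print("ptr0",P[k].mean(0))
print("cover corners",L(f([170,45],[437,52],[372,462],[20,450]),.048))
print("saddle top corners far-l,far-r,near-l,near-r",L(f([72,236],[138,236],[66,281],[138,281]),.056))
print("saddle base right near",L(f([138,285]),.048))
print("ptr corners",L(f([158,244],[232,244],[150,269],[230,271]),.046))
E
```

```text
ptr0 [-0.02289494 -0.02024136]
cover corners [[-0.1046, -0.055], [-0.1056, 0.0522], [0.111, 0.0556], [0.1118, -0.053]]
saddle top corners far-l,far-r,near-l,near-r [[0.0213, -0.0598], [0.0201, -0.0372], [0.044, -0.0558], [0.0427, -0.0318]]
saddle base right near [[0.036, -0.0344]]
ptr corners [[0.0125, -0.0331], [0.0111, -0.0073], [0.0256, -0.0329], [0.0251, -0.0053]]
```

Scaled: 0.014 m / 0.4 = 0.035, -0.012 m / 0.4 = -0.03.

Emit:
shift_gripper:
  steps: "0 0 0 0 0 -0.03 0;0 0 0 0 0 0 0;0 0 0 0.035 0.0025 0 0;0 0 0 0 0 0 0"

```text
clock: 3.77
tool_pos: [0.6047, -0.1148, 0.0649]
eef_rot: [-0.001, 0.097, 0.995, 0.0]
ft_force: [-0.5, 0.0, -1.0]
width: 0.002
grip_force: 0.0
```

```bash
python3 where.py; python3 sc.py pics/s3.png
```

```text
to rim, tool axes [-0.0079 -0.0015  0.0068] tip in gauge from wheel [-0.0079  0.0015  0.0069] gx in tool [-1.     0.    -0.002] F [-0.5  0.  -1. ] tilt [-0.002  0.001 -1.   ] t 3.7667
brass n 103 local [ 0.0138 -0.02  ] px 228.24271844660194 301.5242718446602
```

Scaled: 0.006 m / 0.4 = 0.015, -0.005 m / 0.4 = -0.0125.

Emit:
shift_gripper:
  steps: "0 0 0 0 -0.0025 0.015 0;0 0 0 0 0 0.0125 0;0 0 0 -0.0125 0 0 0;0 0 0 -0.0125 0 0 0;0 0 0 0 0 0 0"

```text
clock: 4.23
tool_pos: [0.6184, -0.1193, 0.0558]
eef_rot: [0.002, 0.097, 0.995, -0.0]
ft_force: [0.2, 0.5, 8.8]
width: 0.007
grip_force: 4.4
```

```bash
python3 where.py; python3 sc.py pics/s4.png
```

```text
to rim, tool axes [ 0.0063  0.0002 -0.0023] tip in gauge from wheel [ 0.0063 -0.0002 -0.0022] gx in tool [-1.     0.     0.004] F [0.2 0.5 8.8] tilt [ 0.004 -0.001 -1.   ] t 4.2333
brass n 112 local [ 0.0399 -0.0203] px 223.91071428571428 314.3125
```

Scaled: 0.035 m / 0.4 = 0.0875, -0.03 m / 0.4 = -0.075.

Emit:
shift_gripper:
  steps: "0 0 0 0 0 -0.025 0;0 0 0 0 0 -0.05 0;0 0 0 0 0 -0.075 0;0 0 0 0.05 0.075 0 0;0 0 0 0.05 0.0875 0 0"

```text
clock: 4.7
tool_pos: [0.591, -0.0487, 0.1163]
eef_rot: [0.002, 0.099, 0.995, -0.001]
ft_force: [1.2, 1.4, 0.2]
width: 0.01
grip_force: 0.0
```

Emit:
shift_gripper:
  steps: "0 0 0 0.05 0.09 0 0;0 0 0 0.05 0.09 0 0;0 0 0 0.05 0.09 0 0;0 0 0 0 0 0 0"

```text
clock: 5.03
tool_pos: [0.5482, 0.0766, 0.1132]
eef_rot: [-0.002, 0.094, 0.996, 0.001]
ft_force: [0.5, 0.2, -0.6]
width: 0.001
grip_force: 0.0
```

```bash
python3 where.py; python3 sc.py pics/s5.png; cat > tp.py <<'E'
from h import *
import sys
s=env.snapshot("top"); im=s["image"]; c=im[125:285,340:450]; cv2.imwrite(sys.argv[1],cv2.resize(c[:,:,::-1],None,fx=3.7,fy=3.7,interpolation=cv2.INTER_CUBIC))
ctr=np.array([.60717,-.14331]); a=np.radians(-11.15); cc,n=np.cos(a),np.sin(a); G=np.array([[cc,n],[-n,cc]])
ys,xs=np.mgrid[125:285,340:450]; P=(ray(s,np.c_[xs.ravel(),ys.ravel()],.045)[:,:2]-ctr)@G.T
H=cv2.cvtColor(im,cv2.COLOR_RGB2HSV)[125:285,340:450].reshape(-1,3).astype(int)
k=(abs(P[:,0])<.09)&(abs(P[:,1]+.02)<.012)&(H[:,0]>12)&(H[:,0]<32)&(H[:,1]>90)
Q=(ray(s,np.c_[xs.ravel(),ys.ravel()],.056)[:,:2]-ctr)@G.T
m=(abs(Q[:,0]-.028)<.025)&(abs(Q[:,1]+.045)<.004)&(H[:,2]>165)
print("ptr",k.sum(),P[k].mean(0),"saddle",m.sum(),Q[m].mean(0),Q[m].min(0),Q[m].max(0))
for u in np.arange(.008,.05,.0025):
    q=(abs(Q[:,0]-u)<.0013)&(abs(Q[:,1]+.045)<.006); print(round(u,4),H[q,2].mean().round(),end=" | ")
E
python3 tp.py pics/t5.png
```

```text
to rim, tool axes [-0.0996 -0.1791  0.0544] tip in gauge from wheel [-0.1003  0.1784  0.0552] gx in tool [-1.    -0.005 -0.004] F [ 0.5  0.2 -0.6] tilt [-0.003  0.003 -1.   ] t 5.0333
brass n 106 local [ 0.0343 -0.0198] px 225.16037735849056 311.5188679245283tp.py:10: RuntimeWarning: Mean of empty slice.
  print("ptr",k.sum(),P[k].mean(0),"saddle",m.sum(),Q[m].mean(0),Q[m].min(0),Q[m].max(0))
  ret = um.true_divide(
Traceback (most recent call last):
  File "tp.py", line 10, in <module>
    print("ptr",k.sum(),P[k].mean(0),"saddle",m.sum(),Q[m].mean(0),Q[m].min(0),Q[m].max(0))
                                                                   ~~~~~~~~^^^
ValueError: zero-size array to reduction operation minimum which has no identity
```

View pics/t5.png

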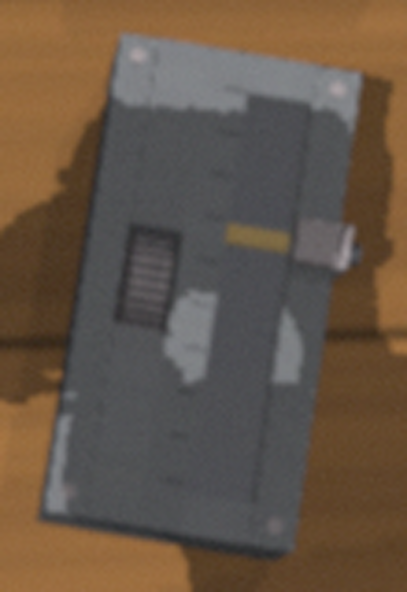

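The pointer is now at crop (258,237) and the saddle at about (320,243), which is nearly level. I'll measure both more precisely, taking the saddle from the well-lit first image.

```bash
cat > tp.py <<'E'
from h import *
s=env.snapshot("top"); im=s["image"]; im0=cv2.imread('pics/top0.png')[:,:,::-1]
ctr=np.array([.60717,-.14331]); a=np.radians(-11.15); cc,n=np.cos(a),np.sin(a); G=np.array([[cc,n],[-n,cc]])
ys,xs=np.mgrid[125:285,340:450]; g=lambda z:(ray(s,np.c_[xs.ravel(),ys.ravel()],z)[:,:2]-ctr)@G.T
hs=lambda i:cv2.cvtColor(np.ascontiguousarray(i),cv2.COLOR_RGB2HSV)[125:285,340:450].reshape(-1,3).astype(int)
H=hs(im); P=g(.044)
k=(abs(P[:,0])<.09)&(abs(P[:,1]+.02)<.012)&(H[:,0]>12)&(H[:,0]<32)&(H[:,1]>90)
print("ptr",k.sum(),P[k].mean(0).round(4))
Q=g(.056)
for nm,I in(("lit",im0),("now",im)):
    v=I[125:285,340:450].reshape(-1,3).astype(float)
    rb=v[:,0]-v[:,2]   # saddle is redder than the bluish cover
    print(nm,[(round(u*1e3),int(rb[(abs(Q[:,0]-u)<.0012)&(abs(Q[:,1]+.044)<.006)].mean())) for u in np.arange(.01,.05,.002)])
E
python3 tp.py
```

```text
ptr 65 [ 0.028  -0.0199]
lit [(10, -5), (12, -5), (14, -4), (16, -1), (18, 3), (20, 5), (22, 5), (24, 6), (26, 5), (28, 6), (30, 5), (32, 5), (34, 5), (36, 4), (38, 0), (40, -5), (42, -6), (44, -6), (46, -5), (48, -5)]
now [(10, -3), (12, -3), (14, -2), (16, 0), (18, 2), (20, 3), (22, 3), (24, 3), (26, 3), (28, 3), (30, 3), (32, 2), (34, 3), (36, 2), (38, 0), (40, -3), (42, -4), (44, -4), (46, -3), (48, -3)]
```

```bash
python3 -c "
from rig import env
print(env.finish_job())"
```

```text
the job is handed in; nothing more can be done
None
```

The longer gauge is set and the job is handed in at about 5 s: the last top-camera measurement puts its brass pointer within about 0.5 mm of the saddle's middle, before the 2 mm calibration uncertainty. The arm was clear of everything, and it never went near the shorter gauge.

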